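# Snap the deck plate onto the opened bench unit

### The job

Fit the dark grey deck plate, the one with four corner holes, onto the opened white base: set its four holes over the four snap posts without dropping it, and press it down evenly until it has clicked past the hooks of every post and lies flat on the posts' shoulders, then let go. Leave the blue two-hole plate where it is.

Things in the scene. Friction and masses are not known exactly. Their poses are not given: they have to be found in the camera images.
- deck: Dark grey plate 160 (x) x 120 (y) x 5 mm, about 0.14 kg, flat on the counter, with four 20 mm square through holes at x +-60, y +-40 mm. Amid it an orange grip block 64 (x) x 24 (y) mm, 40 mm high, its flat top 45 mm above the plate's underside: pinch it across y from above. Fits either way round (half turn). Origin: centre of the underside, z up.
- base: Opened base of a bench unit, fixed: white tray 190 (x) x 150 (y) mm, grey rim 14 mm high, four upright snap posts at x +-60, y +-40 mm. Each: white shoulder 27 mm wide, top at z 18 mm; above it a yellow core 17.5 mm wide up to z 32, tapering to a 5 mm tip at z 52; orange spring hooks on its -x and +x sides. Origin: centre of the underside, z up.
- seat (a point): Centre point of the four posts at shoulder height, 18 mm above the base's origin; axes as the base. A plate let go within about 6 mm of true centres itself on the tapers and rests on the hooks, underside 10 to 15 mm above this point. A firm push of 12 to 20 N in all takes it past the eight hooks; home, its underside is at this point and its grip's top 45 mm above.
- spare: Bystander: blue plate of the same outline, 160 x 120 x 5 mm with the same orange grip block, but with only two 20 mm square holes at x = +-60, y = 0 mm. It does not fit and stays where it is. Origin: centre of its underside; z up.
There are look-alikes about, which are no part of the job. Leave any pink look-alike of the base alone.

How it is judged:
On the way:
1. the robot presses or holds the dark plate while it is right down on the shoulders of the posts (z of deck in the frame of base between 0.012 and 0.0205 m and horizontal distance between deck and base below 0.01 m and contact force between any of the fingers, the arm and deck above 1 N), for 0.02 s.
At the end, for the whole second after the job is handed in: Dark plate at rest on all four posts: underside within 2.5 mm of the shoulders' height (18 mm over the base's origin), tilt under 0.03 rad, centred within 10 mm, lined up within 10 degrees either way round; blue plate within 30 mm of its start (z of deck in the frame of base between 0.012 and 0.0205 m and horizontal distance between deck and base below 0.01 m and angle between the x axis of deck and the x axis of base, either way round below 0.17 rad and angle between deck's own z axis and vertical below 0.03 rad and linear speed of deck below 0.02 m/s and distance of spare from where it was at the start of the episode below 0.03 m); the robot touches nothing.
It fails at once if the blue plate is moved more than 30 mm (distance of spare from where it was at the start of the episode above 0.03 m).
It fails at once if the dark plate falls freely (faster than 0.7 m/s with nothing of the robot touching it, a drop of about 25 mm) (linear speed of deck above 0.7 m/s and contact force between each of the fingers, the arm and deck below 0.1 N).
It also fails if it takes over 48 s, if anything falls off the work surface, if the arm or the gripper's body presses on something with over 40 N, if the wrist force passes 120 N, or if a joint passes its speed limit or range.

### The arm

A 6-joint arm with a two-finger parallel gripper is mounted at the origin on the work surface. World frame = base frame: x ahead of the robot, y to its left, z up, the work surface at z = 0. Lengths are in m, angles in rad, forces in N, time in s.
With the tool pointing down it reaches from about 0.275 to 0.825 m from the base axis. Payload 4.9 kg.
Tool frame: the origin (TCP) lies midway between the tips of the shut fingers; the grasp point (between the pads) lies 19 mm behind it (grip_point_offset is the distance from the TCP to the grasp point, in m); z points along the fingers, x is the direction in which the jaws open and shut, and the axes are right-handed (so a half turn about z gives the same grasp; the last joint's range is limited). The gripper opens to 85 mm and grips with 20 to 120 N. Pads are 22 mm wide; open, the fingers measure 114 mm over their backs; the gripper's body (76 mm by 85 mm) begins 54 mm behind the grasp point. The pads swing forward as they close: fully open they stand 13 mm farther back than shut.
Start: joints at [-1.464, 0.326, -0.193, 1.052, 0, 1.437], TCP at [0.131, -0.534, 0.231] pointing down, gripper open.
Joint ranges: [-2.65, 2.65], [-0.97, 1.79], [-1.3, 1.35], [-1.93, 2.1], [-1.47, 1.37], [-3.14, 3.14]. Speed limits (rad/s): [2.57, 2.57, 3.14, 3.14, 3.14, 3.14].

### API

Orientations are given as a rotation vector (axis times angle).
In Python, from cell import * gives the robot as it stands. Calls block until the motion is done:
- movep(position, orientation): joint-space move of the TCP to a pose.
- move_l(position, velocity=0.15, rot=None, until_force=None): straight line of the TCP; rot=None keeps the orientation; velocity is the mean speed in m/s. With until_force (N) it stops when the force on the tool has changed by that much, and returns True; else False.
- set_joints(angles): joint-space move.
- let_go() and grab(newtons=None): open the fingers fully, or close them until they stop; newtons is the grip in N (None keeps the last).
- sleep(seconds).
- ik(position, orientation): joint angles nearest the present ones, or None.
- get_state(): the state.
- grab_frame(name): name is "side" or "top"; returns a dict with "img" (384x512x3 uint8, red, green, blue), "fx", "fy", "cx", "cy" (pixels), "cam_to_world" (4x4, takes a point from camera to world coordinates). Camera axes: x right, y down, z forward; pixel columns grow to the right and rows downward; lengths in m; the calibration is good to about 2 mm. A picture is of the moment at which its call begins. There is no depth.
A pose or a line that the arm cannot do raises MotionError and nothing moves.
- sign_off(): hands the job in, once; it reports no verdict.
Trained networks look in the newest picture that a camera, given by its name, has taken for a name from the list of things; names that differ only in an ending like _2 or _b are one class to them, and where a whole thing is asked for, a point or a joint stands for the part that bears it (a point fixed in the world has none). Each returns a list of dicts, best first, with "score" (0 to 1); they miss things now and then, are a little off and sometimes report something else, mostly with a low value. They report only what shows in the picture. A call takes as long as a camera call. They do not tell look-alikes from the thing itself.
- spot_in(camera, name): "centre" ([column, row] in pixels, amid what is visible of it).
- silhouettes(camera, name): "mask" (384x512 bool, what is visible of it) and "centre" ([column, row] in pixels, amid what is visible of it).
- tip_of(camera, name): "centre" ([column, row] in pixels: a listed point, or the origin of a listed thing).
The state is a dict: "clock": time; "q": joint angles; "joint_velocities": joint speeds; "tau": joint torques, N m; "position": TCP position; "eef_rot": TCP orientation; "contact_force": force on the tool from outside, world axes, zero at the start; "wrist_torque": the same for the moment, N m; "finger_gap": opening from 0.0 (shut) to 1.0 (fully open).
Only numpy, scipy, OpenCV 4.12 (cv2) and the standard library are available. Lean on these libraries where they do the work, as an engineer would, in place of code of your own. Each camera call takes 0.05 s, during which the arm holds its last target.

## Working session

There is one attempt and no reset: what is moved stays moved. The work goes in short steps, each a Python script; the robot and the scene stay as the last script left them, time stands still between calls to the robot, and variables do not carry over. Pictures are saved under pics/ and viewed, and the job is handed in when it is done.

```bash
mkdir -p pics; ls; python3 - <<'E'
from cell import *
import cv2, numpy as np
for n in ("side","top"):
    f=grab_frame(n); cv2.imwrite(f"pics/{n}0.png",cv2.cvtColor(f["img"],cv2.COLOR_RGB2BGR))
    print(n,f["fx"],f["fy"],f["cx"],f["cy"],np.round(f["cam_to_world"],3).tolist())
    for o in ("deck","base","spare"):
        print(o,[(np.round(d["centre"],1).tolist(),round(d["score"],2)) for d in tip_of(n,o)], [(np.round(d["centre"],1).tolist(),round(d["score"],2), int(d["mask"].sum())) for d in silhouettes(n,o)])
s=get_state();print(s["clock"],s["position"],s["eef_rot"],s["contact_force"])
E
```

```text
pics
side 491.309152406326 491.309152406326 253.22720940478737 188.10732956280776 [[-0.967, -0.166, 0.192, 0.264], [-0.253, 0.576, -0.778, 0.852], [0.018, -0.801, -0.599, 0.726], [0.0, 0.0, 0.0, 1.0]]
deck [] [([205.9, 315.4], 0.89, 4574)]
base [([192.6, 207.5], 0.7), ([300.2, 227.2], 0.65)] [([192.3, 206.1], 0.76, 3771), ([301.7, 228.8], 0.55, 4277)]
spare [([267.9, 142.0], 0.65)] [([271.0, 139.5], 0.7, 1368)]
top 363.14792085672826 363.14792085672826 256.5080643812459 194.80541185995716 [[0.004, -0.994, 0.112, 0.375], [-1.0, -0.004, 0.002, -0.009], [-0.001, -0.112, -0.994, 1.025], [0.0, 0.0, 0.0, 1.0]]
deck [([148.6, 195.5], 0.74)] [([148.7, 194.4], 0.72, 2277), ([249.4, 151.6], 0.72, 3457)]
base [([251.6, 150.1], 0.81), ([242.6, 237.7], 0.75)] [([240.0, 240.0], 0.75, 3713), ([251.5, 149.8], 0.56, 3591)]
spare [([365.0, 192.0], 0.76)] [([362.4, 191.0], 0.91, 2267)]
0.7 [ 0.13119241 -0.53416354  0.23131601] [ 2.47210884e+00 -1.93854127e+00  1.04209534e-04] [ 0.69906467 -0.0466457   0.44929047]
```

View pics/top0.png

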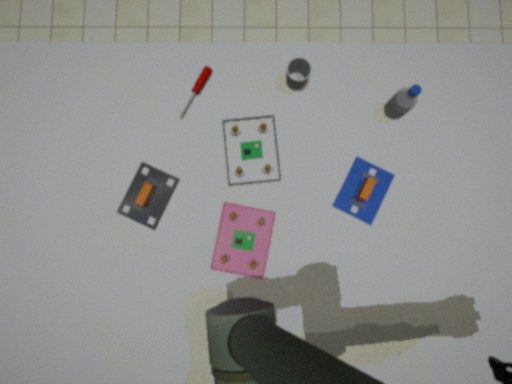

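View pics/side0.png

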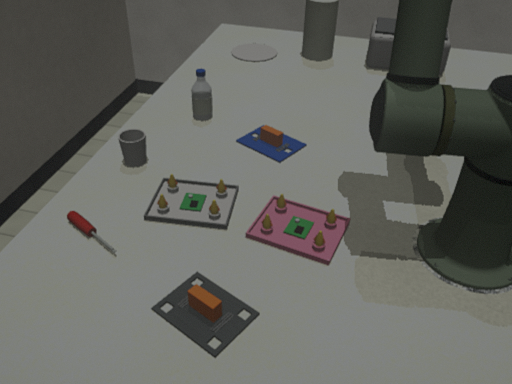

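Candidates, top view. For the deck: the dark grey plate at (148,195), which has four corner holes, and the blue two-hole plate at (365,191). For the base: the white tray at (251,150) and the pink look-alike at (242,238). I choose the dark plate and the white tray. Next I'll check them in close crops and measure their poses.

```bash
cat > h.py <<'E'
from cell import *
import cv2, numpy as np
def unproj(f,uv,z):
    uv=np.atleast_2d(np.asarray(uv,float)); M=np.array(f["cam_to_world"])
    d=np.c_[(uv[:,0]-f["cx"])/f["fx"],(uv[:,1]-f["cy"])/f["fy"],np.ones(len(uv))]@M[:3,:3].T
    t=(z-M[2,3])/d[:,2]; return M[:3,3]+d*t[:,None]
def proj(f,P):
    M=np.linalg.inv(np.array(f["cam_to_world"])); p=np.atleast_2d(P)@M[:3,:3].T+M[:3,3]
    return np.c_[p[:,0]/p[:,2]*f["fx"]+f["cx"],p[:,1]/p[:,2]*f["fy"]+f["cy"]]
def model(pose,L):
    x,y,a=pose;L=np.asarray(L,float)
    return np.c_[x+L[:,0]*np.cos(a)-L[:,1]*np.sin(a),y+L[:,0]*np.sin(a)+L[:,1]*np.cos(a),L[:,2]]
def rectify(f,c,z,half=0.13,ppm=2000):
    """world plane patch; col = x, row = -y"""
    n=int(2*half*ppm); q=np.array([[0,0],[n,0],[n,n],[0,n]],np.float32)
    W=np.array([[c[0]-half+a/ppm,c[1]+half-b/ppm,z] for a,b in q])
    H=cv2.getPerspectiveTransform(proj(f,W).astype(np.float32),q)
    return cv2.warpPerspective(f["img"],H,(n,n),flags=cv2.INTER_CUBIC)
def quad(f,mask,z):
    cs,_=cv2.findContours(mask.astype(np.uint8),cv2.RETR_EXTERNAL,cv2.CHAIN_APPROX_NONE)
    c=max(cs,key=cv2.contourArea)[:,0,:]
    w=unproj(f,c,z)[:,:2]
    (cx,cy),(a,b),an=cv2.minAreaRect((w*1000).astype(np.float32))
    if a<b: an+=90; a,b=b,a
    return cx/1000,cy/1000,(np.radians(an)+np.pi/2)%np.pi-np.pi/2,a,b
E
python3 - <<'E'
from h import *
for n in ("top","side"):
    f=grab_frame(n)
    for o,z,px in (("deck",.005,(148,195) if n=="top" else (205,315)),("base",.014,(251,150) if n=="top" else (192,206))):
        for d in silhouettes(n,o):
            if np.hypot(*(np.array(d["centre"])-px))<15: print(n,o,np.round(quad(f,d["mask"],z),4))
        c=unproj(f,px,z)[0]; cv2.imwrite(f"pics/r_{n}_{o}.png",cv2.cvtColor(rectify(f,c,z),cv2.COLOR_RGB2BGR)); print(c)
a=[[cv2.resize(cv2.imread(f"pics/r_{n}_{o}.png"),(300,300)) for o in("deck","base")] for n in ("top","side")]
cv2.imwrite("pics/r.png",np.vstack([np.hstack(r) for r in a]))
E
```

```text
top deck [  0.4875   0.2999  -0.421  163.859  126.4169]
[0.48765901 0.29979922 0.005     ]
top base [6.183000e-01 8.900000e-03 1.043000e-01 1.937456e+02 1.499634e+02]
[0.61650692 0.00905344 0.014     ]
side deck [  0.4851   0.3042  -0.4278 162.7349 121.7763]
[0.48236911 0.31261985 0.005     ]
side base [6.153000e-01 9.800000e-03 9.450000e-02 1.954365e+02 1.858838e+02]
[0.61078212 0.03283104 0.014     ]
```

View pics/r.png

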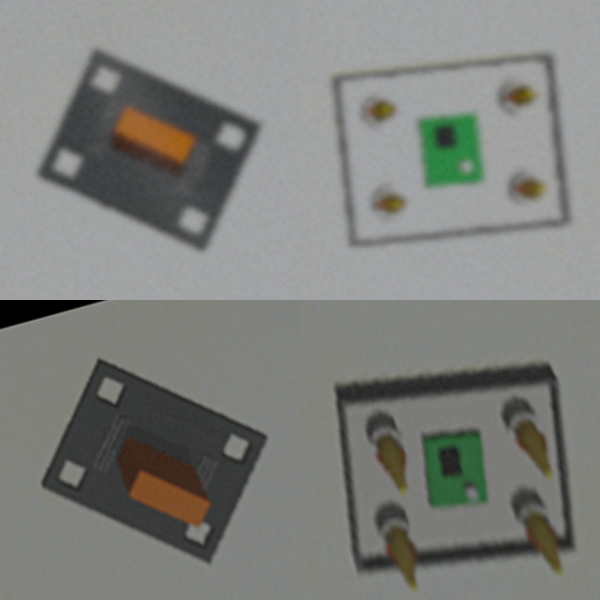

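The crops confirm both choices: the dark plate has four corner holes, and the white tray has four posts. I'll refine both poses with hole centres and tray outline fits.

```bash
python3 - <<'E'
from h import *
from scipy.optimize import least_squares
for n in ("top","side"):
    f=grab_frame(n)
    # deck holes: bright blobs inside dark plate at z=.005
    c0=np.array([.487,.3015]); ppm=2000;half=.13
    g=cv2.cvtColor(rectify(f,c0,.005),cv2.COLOR_RGB2GRAY).astype(float)
    H=[];res=[]
    p=np.array([*c0,-.424])
    for it in range(3):
        L=[];W=[]
        for sx in(-1,1):
            for sy in(-1,1):
                l=[sx*.06,sy*.04,.005]; w=model(p,[l])[0]
                if n=="side" and sx==1 and sy==-1: continue
                u=int((w[0]-c0[0]+half)*ppm); v=int((c0[1]+half-w[1])*ppm); r=30
                q=np.clip(g[v-r:v+r+1,u-r:u+r+1]-100,0,None)
                yy,xx=np.mgrid[-r:r+1,-r:r+1]
                yy,xx=yy[None][0],xx
                m=(xx**2+yy**2<=r*r); q=q*m
                W.append([w[0]+(q*xx).sum()/q.sum()/ppm, w[1]-(q*yy).sum()/q.sum()/ppm]); L.append(l)
        s=least_squares(lambda p:(model(p,L)[:,:2]-W).ravel(),p); p=s.x
    print(n,"deck",np.round(p,4),"res mm",np.round(s.fun*1000,1))
    # base outline rim (top only: dark mask)
    if n=="top":
        c=np.array([.617,.009]); im=rectify(f,c,.014); g=cv2.cvtColor(im,cv2.COLOR_RGB2GRAY)
        m=(g<115).astype(np.uint8); k,lab,st,_=cv2.connectedComponentsWithStats(m); i=1+np.argmax(st[1:,2])
        pts=np.argwhere(lab==i)[:,::-1].astype(np.float32); (a,b),sz,an=cv2.minAreaRect(pts)
        print("rim",a/ppm-half+c[0],c[1]+half-b/ppm,sz[0]/2,sz[1]/2,an)
    # base tips: fit overlay
    for pose,L,nm in ((p,[[sx*.08,sy*.06,.005] for sx,sy in((-1,-1),(1,-1),(1,1),(-1,1))],"deck"),
       ((.6175,.009,.1),[[sx*.095,sy*.075,.014] for sx,sy in((-1,-1),(1,-1),(1,1),(-1,1))],"base")):
        S=6; P=proj(f,model(pose,L)); o=(P.mean(0)-45).astype(int)
        im=cv2.resize(f["img"][o[1]:o[1]+100,o[0]-10:o[0]+100],None,fx=S,fy=S,interpolation=cv2.INTER_CUBIC)[...,::-1].copy()
        T=lambda P:(((P-o+[10,0])+.5)*S).astype(int)
        cv2.polylines(im,[T(P)],True,(0,255,0),1)
        if nm=="base":
            for z,col in((.052,(255,0,255)),(.018,(255,255,0))):
                for q in T(proj(f,model(pose,[[sx*.06,sy*.04,z] for sx in(-1,1) for sy in(-1,1)]))): cv2.circle(im,tuple(map(int,q)),3,col,-1)
        cv2.imwrite(f"pics/ov_{n}_{nm}.png",im)
for nm in("deck","base"):
    cv2.imwrite(f"pics/ov_{nm}.png",np.hstack([cv2.resize(cv2.imread(f"pics/ov_{n}_{nm}.png"),(400,364)) for n in("top","side")]))
E
```

```text
top deck [ 0.4873  0.2997 -0.4291] res mm [ 0.1  0.  -0.3  0.3  0.1 -0.3  0.1 -0. ]
rim 0.61662060546875 0.00866764831542971 57.2462272644043 47.77950668334961 84.0938491821289
side deck [ 0.4857  0.3034 -0.4308] res mm [-0.1  0.  -0.3  0.1  0.4 -0.1]
```

View pics/ov_deck.png

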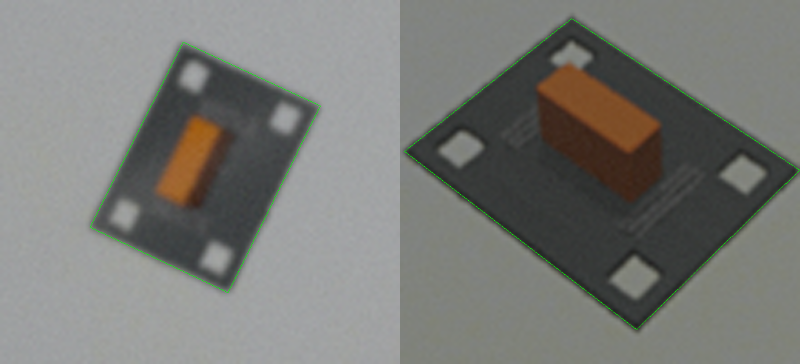

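View pics/ov_base.png

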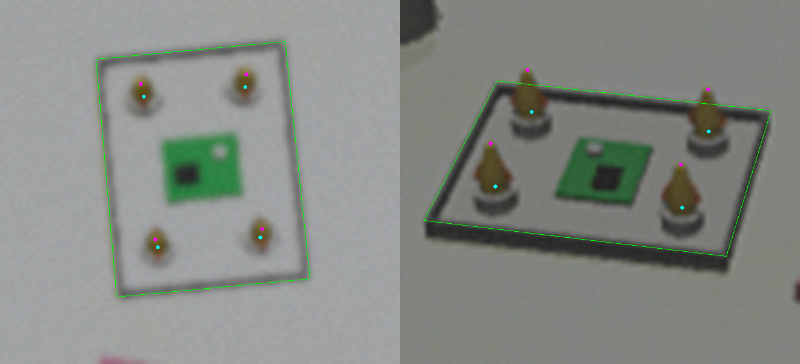

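```bash
cat >> h.py <<'E'
from scipy.ndimage import map_coordinates
from scipy.optimize import least_squares
def edgefit(f,p,segs,hw=4.0,iters=6):
    """segs: list of local (A,B); outer silhouette edges dark inside/bright outside. subpixel gradient peak along image normals"""
    g=cv2.GaussianBlur(cv2.cvtColor(f["img"],cv2.COLOR_RGB2GRAY),(0,0),0.7).astype(float)
    p=np.array(p,float); ctr=np.zeros((1,3))
    for it in range(iters):
        L=np.vstack([np.array(A)+(np.array(B)-A)*t for A,B in segs for t in np.linspace(.08,.92,25)])
        P=proj(f,model(p,L)); Lo=L*[1.02,1.02,1]
        # normals from segment direction in image
        N=[]
        for A,B in segs:
            a,b=proj(f,model(p,[A,B])); d=(b-a)/np.linalg.norm(b-a); nn=np.array([-d[1],d[0]])
            m=proj(f,model(p,[np.zeros(3)]))[0]; nn*=np.sign(nn@((a+b)/2-m)); N+= [nn]*25
        N=np.array(N); s=np.arange(-hw,hw+.01,.1)
        X=P[:,None]+N[:,None]*s[None,:,None]
        v=map_coordinates(g,[X[...,1],X[...,0]],order=1)
        d=np.gradient(v,axis=1); j=d.argmax(1); ok=d.max(1)>1.0
        T=P+N*s[j][:,None]
        r=lambda q:(((proj(f,model(q,L))-T)*N).sum(1))[ok]
        sol=least_squares(r,p,loss="soft_l1",f_scale=.3); p=sol.x
    return p,np.sqrt(np.mean(sol.fun**2)),ok.mean()
def rect_segs(a,b,zs):
    """zs: heights for -x,+x,-y,+y edges"""
    return [([-a,-b,zs[0]],[-a,b,zs[0]]),([a,-b,zs[1]],[a,b,zs[1]]),([-a,-b,zs[2]],[a,-b,zs[2]]),([-a,b,zs[3]],[a,b,zs[3]])]
E
python3 - <<'E'
from h import *
for n,zb,zd in (("top",(0,.014,.014,.014),(.0025,.005,.005,.0025)),("side",(0,.014,.014,0),(.0,.005,.005,.0))):
    f=grab_frame(n)
    for _ in (0,):
        b=edgefit(f,(.6175,.009,.1),rect_segs(.095,.075,zb)); d=edgefit(f,(.4865,.3015,-.43),rect_segs(.08,.06,zd))
        print(n,"base",np.round(b[0],4),b[1:],"deck",np.round(d[0],4),d[1:],"diff",np.round(b[0]-d[0],4))
E
```

```text
top base [0.6183 0.009  0.1041] (np.float64(0.4319468757948358), np.float64(1.0)) deck [ 0.4873  0.3005 -0.4282] (np.float64(0.31730934312971865), np.float64(1.0)) diff [ 0.131  -0.2915  0.5324]
side base [0.6173 0.0092 0.1046] (np.float64(0.6020956600676414), np.float64(1.0)) deck [ 0.4865  0.3018 -0.4291] (np.float64(0.22999374976378717), np.float64(1.0)) diff [ 0.1309 -0.2926  0.5337]
```

Both cameras agree to about 1 mm: base at (0.618, 0.009) with yaw 0.104, deck at (0.487, 0.301) with yaw -0.429. Now I'll grasp the deck.

```bash
cat >> h.py <<'E'
from scipy.spatial.transform import Rotation as R
def down(phi):
    c,s=np.cos(phi),np.sin(phi)
    return R.from_matrix([[c,s,0],[s,-c,0],[0,0,-1]]).as_rotvec()
E
python3 - <<'E'
from h import *
D=(.4869,.3010,-.4287); B=(.6178,.0091,.104)
best=None
for k in(-1,1):
    r=down(D[2]+k*np.pi/2); j=ik([D[0],D[1],.12],r); print(k,None if j is None else np.round(j,2))
    for k2 in(-1,1):
        j2=ik([B[0],B[1],.15],down(B[2]+k2*np.pi/2)); print("  place",k2,None if j2 is None else np.round(j2,2))
E
```

```text
-1 [ 0.42  0.46 -0.29  0.82  0.   -2.29]
  place -1 [-0.1   0.51 -0.12  0.94  0.    2.93]
  place 1 [-0.1   0.51 -0.12  0.94  0.   -0.21]
1 [ 0.42  0.46 -0.29  0.82  0.    0.85]
  place -1 [-0.1   0.51 -0.12  0.94  0.    2.93]
  place 1 [-0.1   0.51 -0.12  0.94  0.   -0.21]
```

```bash
python3 - <<'E'
from h import *
D=(.4869,.3010,-.4287); r=down(D[2]+np.pi/2)
movep([D[0],D[1],.14],r)
hit=move_l([D[0],D[1],.012],velocity=.12,until_force=6); s=get_state(); print("hit",hit,s["position"],s["contact_force"])
grab(80); s=get_state(); print("gap",s["finger_gap"],s["position"],s["contact_force"])
move_l([D[0],D[1],.03],velocity=.05)
move_l([D[0],D[1],.14],velocity=.12)
s=get_state(); print(s["clock"],s["finger_gap"],s["position"],s["contact_force"],s["wrist_torque"])
for n in("top","side"):
    f=grab_frame(n); cv2.imwrite(f"pics/g_{n}.png",f["img"][...,::-1])
cv2.imwrite("pics/g.png",cv2.resize(np.hstack([cv2.imread(f"pics/g_{n}.png") for n in("top","side")]),(800,300)))
E
```

```text
hit False [0.48754016 0.30129402 0.01271427] [ 0.45076345 -0.05317127 -0.5766585 ]
gap 0.2686919693517817 [0.48722711 0.30119481 0.01241823] [-0.77058941 -0.50628472  3.77231987]
7.775 0.2688282793787127 [0.48630001 0.30069353 0.13917228] [-6.45345718e-04 -5.41900954e-01 -1.67202882e+00] [ 0.03504957  0.02869674 -0.01431424]
```

View pics/g.png

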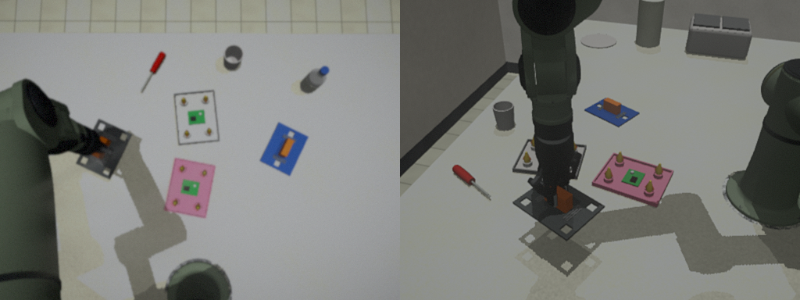

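The plate is held and level. I'll carry it above the base and check its pose in the hand.

```bash
python3 - <<'E'
from h import *
B=(.6178,.0091,.104); r=down(B[2]+np.pi/2)
movep([B[0],B[1],.15],r)
move_l([B[0],B[1],.095],velocity=.1)
sleep(.2)
s=get_state(); print(s["clock"],s["finger_gap"],s["position"],s["contact_force"])
R_=R.from_rotvec(s["eef_rot"]).as_matrix(); print("tool yaw",np.arctan2(R_[1,0],R_[0,0])-np.pi/2, "tilt",R_[:,2])
z=s["position"][2]-.0124
for n in("top","side"):
    f=grab_frame(n); cv2.imwrite(f"pics/p_{n}.png",f["img"][...,::-1])
    P0=(B[0],B[1],B[2])
    sg=rect_segs(.08,.06,[z+.0025,z+.005,z+.005,z+.0025] if n=="top" else [z,z+.005,z+.005,z])
    if n=="side":
        p=edgefit(f,P0,sg); print(n,np.round(p[0],4),p[1:])
    o=proj(f,[[B[0],B[1],z]])[0]; x0,y0=(o-60).astype(int); S=3
    im=cv2.resize(f["img"][y0:y0+120,x0:x0+130],None,fx=S,fy=S,interpolation=cv2.INTER_CUBIC)[...,::-1].copy()
    L=[[-.08,-.06,z+.005],[.08,-.06,z+.005],[.08,.06,z+.005],[-.08,.06,z+.005]]
    cv2.polylines(im,[((proj(f,model(P0,L))-[x0,y0]+.5)*S).astype(int)],True,(0,255,0),1)
    cv2.imwrite(f"pics/pc_{n}.png",im)
cv2.imwrite("pics/pc.png",np.hstack([cv2.imread(f"pics/pc_{n}.png") for n in("top","side")]))
E
```

```text
9.9917 0.27197134027531156 [0.6184742  0.00907244 0.09589378] [ 0.33030968  0.52827194 -0.85388027]
tool yaw 0.1040682043200103 tilt [ 1.62372173e-03 -1.42225552e-04 -9.99998672e-01]
side [0.6171 0.0106 0.1069] (np.float64(1.2503132983047505), np.float64(0.67))
```

View pics/pc.png

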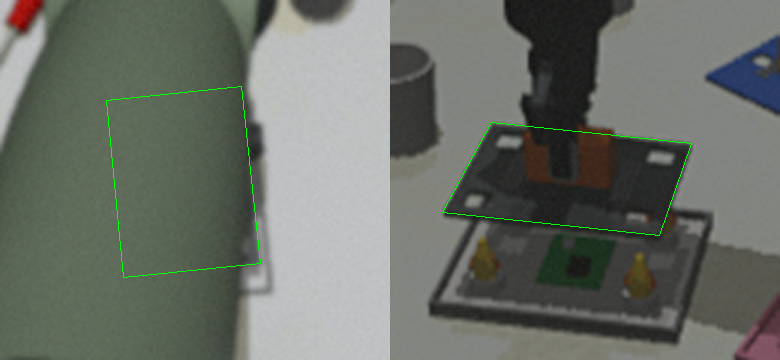

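The side view shows the plate (centre near pixel (570,180) in the crop) lining up with the target outline to within 1 px. The top view is blocked by the arm. Now I'll lower it onto the posts and press.

```bash
python3 - <<'E'
from h import *
B=(.6178,.0091,.104)
hit=move_l([B[0],B[1],.048],velocity=.05,until_force=5)
s=get_state(); print("lower",hit,s["position"],s["contact_force"],s["wrist_torque"])
if not hit or s["position"][2]<.05:
    for zt in (.042,.036,.0325,.030):
        hit=move_l([B[0],B[1],zt],velocity=.03,until_force=35)
        s=get_state(); print(zt,hit,s["position"],np.round(s["contact_force"],1),np.round(s["wrist_torque"],2),s["finger_gap"])
        if hit: break
f=grab_frame("side"); print(s["clock"])
cv2.imwrite("pics/s1.png",cv2.resize(f["img"][120:270,110:310],None,fx=4,fy=4,interpolation=cv2.INTER_CUBIC)[:,:,::-1])
E
```

```text
lower False [0.61795815 0.00908258 0.04828006] [-0.05756683 -0.58006402 -1.13576634] [-0.03319619  0.00866639 -0.01089221]
0.042 False [0.61860432 0.00896316 0.04243413] [ 1.9 -0.3  0.5] [ 0.01 -0.25 -0.01] 0.2723849166635155
0.036 False [0.61820247 0.00891589 0.0357657 ] [ 3.  -0.7 -3.2] [-0.15 -0.75 -0.04] 0.2698503687730503
0.0325 False [0.61748946 0.00915512 0.03175007] [ 3.8 -0.4 -4.2] [-0.11 -0.66 -0.01] 0.26860289157933126
0.03 False [0.61760006 0.00916835 0.03042262] [-0.  -0.2  3.8] [-0.01  0.08 -0.03] 0.2668549234977898
12.4
```

View pics/s1.png

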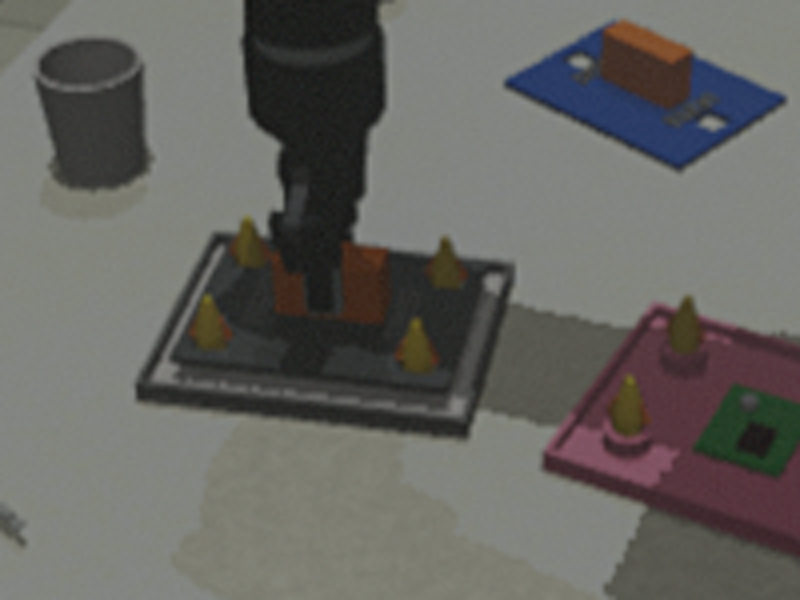

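All four posts now stand through the holes, and TCP z 0.0304 matches the plate being down on the shoulders. I'll press once more with a force stop, then release and check.

```bash
python3 - <<'E'
from h import *
B=(.6178,.0091,.104)
hit=move_l([B[0],B[1],.024],velocity=.02,until_force=25)
s=get_state(); print("press",hit,s["position"],np.round(s["contact_force"],1),np.round(s["wrist_torque"],2))
sleep(.2); s=get_state(); print("held",s["position"],np.round(s["contact_force"],1))
move_l([B[0],B[1],.0304],velocity=.03)
let_go(); s=get_state(); print("open",s["finger_gap"],s["position"],np.round(s["contact_force"],1))
move_l([B[0],B[1],.16],velocity=.12)
movep([.35,-.35,.25],down(0.3))
s=get_state(); print(s["clock"],s["position"],np.round(s["contact_force"],1))
z=.018
for n in("top","side"):
    f=grab_frame(n)
    sg=rect_segs(.08,.06,[z+.0025,z+.005,z+.005,z+.0025] if n=="top" else [z,z+.005,z+.005,z])
    p=edgefit(f,B,sg); print(n,np.round(p[0],4),p[1:])
    for o in("spare",):print(o,[(np.round(d["centre"],1).tolist(),round(d["score"],2)) for d in tip_of(n,o)])
    o=proj(f,[[B[0],B[1],z]])[0]; x0,y0=(o-50).astype(int); S=4
    im=cv2.resize(f["img"][y0:y0+100,x0:x0+100],None,fx=S,fy=S,interpolation=cv2.INTER_CUBIC)[...,::-1].copy()
    for zz,col in((.023,(0,255,0)),(.034,(0,0,255))):
        L=[[-.08,-.06,zz],[.08,-.06,zz],[.08,.06,zz],[-.08,.06,zz]]
        cv2.polylines(im,[((proj(f,model(B,L))-[x0,y0]+.5)*S).astype(int)],True,col,1)
    cv2.imwrite(f"pics/e_{n}.png",im)
cv2.imwrite("pics/e.png",np.hstack([cv2.imread(f"pics/e_{n}.png") for n in("top","side")]))
E
```

```text
press True [0.61758464 0.00918424 0.030416  ] [-0.8 -0.1  5.1] [ 0.01  0.1  -0.  ]
held [0.61753978 0.00919901 0.03040028] [-0.7 -0.4  5.2]
open 0.9992893764377478 [0.61781872 0.00909085 0.03037393] [-0.1  0.   0.2]
16.6583 [ 0.35057266 -0.34954319  0.24977775] [ 0.3  0.1 -0.1]
top [0.6166 0.0085 0.1056] (np.float64(0.7870955068800335), np.float64(1.0))
spare [([359.7, 192.7], 0.71)]
side [0.616  0.0181 0.1152] (np.float64(2.538519758764192), np.float64(0.97))
spare [([271.4, 139.8], 0.65)]
```

View pics/e.png

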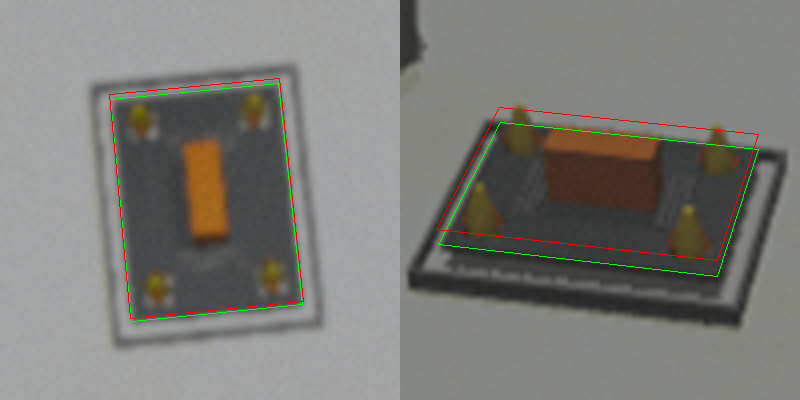

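The plate follows the green home outline, not the red outline drawn for a plate still on its hooks. The side edge fit latched onto the rim and shadow (rms 2.5 px), so I'll discard it. To cross-check, I'll find the grip top's height from the side image and compare the blue plate before and after.

```bash
python3 - <<'E'
from h import *
B=(.6172,.0091,.104)
for n in("top","side"):
    f=grab_frame(n); old=cv2.imread(f"pics/{n}0.png")[...,::-1]
    def m(im):
        hs=cv2.cvtColor(np.ascontiguousarray(im),cv2.COLOR_RGB2HSV); return cv2.inRange(hs,(105,120,60),(125,255,255))
    a,b=m(old),m(f["img"])
    for q in(a,b):
        k,l,st,ce=cv2.connectedComponentsWithStats(q); i=1+np.argmax(st[1:,4]); print(n,"blue",st[i,4],np.round(ce[i],2))
    # silhouette of orange block: compare IoU with model for several heights
    hs=cv2.cvtColor(f["img"],cv2.COLOR_RGB2HSV); o=cv2.inRange(hs,(3,140,70),(16,255,255))
    c=proj(f,model(B,[[0,0,.045]]))[0].astype(int); w=np.zeros_like(o); w[c[1]-16:c[1]+16,c[0]-20:c[0]+20]=255; o&=w
    k,l,st,ce=cv2.connectedComponentsWithStats(o); i=1+np.argmax(st[1:,4]); o=(l==i)
    for z in(.013,.018,.023,.028,.033):
        P=proj(f,model(B,[[sx*.032,sy*.012,z+h] for sx in(-1,1) for sy in(-1,1) for h in(.005,.045)]))
        hull=cv2.convexHull(P.astype(np.float32)); K=8
        big=np.zeros((384*K,512*K),np.uint8); cv2.fillPoly(big,[((hull+.5)*K).astype(int)],1)
        s=cv2.resize(big.astype(np.float32),(512,384),interpolation=cv2.INTER_AREA)
        print("  z",z,"IoU",round(float(np.minimum(s,o).sum()/np.maximum(s,o).sum()),3))
E
```

```text
top blue 1649 [362.84 190.38]
top blue 1645 [362.88 190.41]
  z 0.013 IoU 0.752
  z 0.018 IoU 0.769
  z 0.023 IoU 0.773
  z 0.028 IoU 0.769
  z 0.033 IoU 0.766
side blue 728 [270.85 145.74]
side blue 727 [270.85 145.74]
  z 0.013 IoU 0.246
  z 0.018 IoU 0.289
  z 0.023 IoU 0.288
  z 0.028 IoU 0.286
  z 0.033 IoU 0.286
```

The blue plate hasn't moved. The block overlap is inconclusive because the colour mask is poor, so I'll touch the grip top with shut fingers, expecting contact at z 0.063. This also presses the centre again.

```bash
python3 - <<'E'
from h import *
B=(.6174,.0091,.104); r=down(B[2]+np.pi/2)
movep([B[0],B[1],.13],r); grab(40)
move_l([B[0],B[1],.075],velocity=.1)
hit=move_l([B[0],B[1],.055],velocity=.03,until_force=18)
s=get_state(); print(hit,s["position"],np.round(s["contact_force"],1),s["finger_gap"])
move_l([B[0],B[1],.13],velocity=.12)
movep([.35,-.35,.25],down(0.3))
f=grab_frame("side"); cv2.imwrite("pics/z.png",cv2.resize(f["img"][130:260,110:310],None,fx=4,fy=4,interpolation=cv2.INTER_CUBIC)[:,:,::-1])
s=get_state(); print(s["clock"],np.round(s["contact_force"],1))
E
```

```text
True [0.61773606 0.00906214 0.06305799] [-1.4  0.5  6.4] -0.001025152423854681
23.0583 [-0.2  0.  -0. ]
```

View pics/z.png

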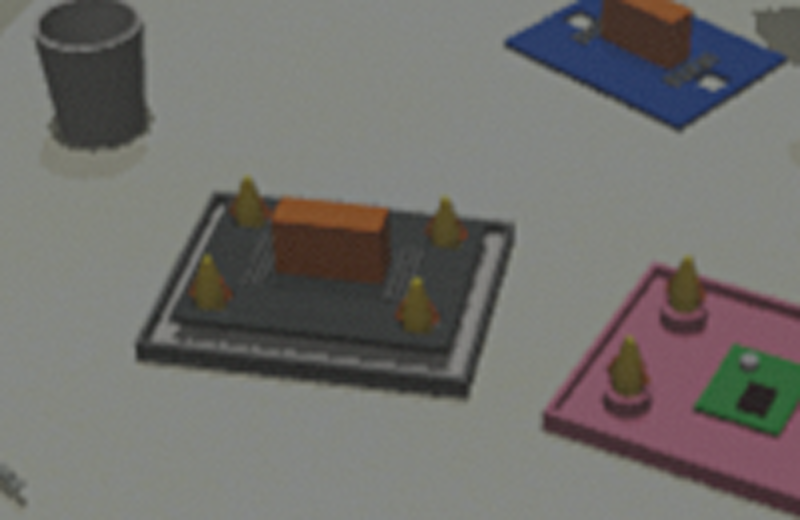

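The fingers touched the grip top at z = 0.0631, against 0.063 expected. In the picture the plate lies flat, with orange hooks showing above it at all four posts (crop pixels (248,205), (445,225), (208,285) and (417,308)).

```bash
python3 -c "
from cell import *
print(sign_off())"
```

```text
the job is handed in; nothing more can be done
None
```

The dark four-hole deck plate is down on the shoulders of all four posts of the white base. I gripped it by its block, lowered it onto the posts, pressed until it stopped hard, let go and moved the arm clear. I handed the job in at about 23 s of the 48 s allowed.

**Checks that passed:**
- **Height:** shut fingers touched the grip top at z = 63.1 mm, where 63 mm means fully home.
- **Position:** the top camera puts the plate within about 2 mm of the base centre and under 0.01 rad off in yaw.
- **Hooks:** they show above the plate at all four posts in the last picture.
- **Blue plate:** its image position moved less than 0.1 px in both cameras, so it did not shift.

**Checks that failed or disagreed:**
- **Side-camera edge fit:** for the seated plate it latched onto the tray rim or shadow (2.5 px error, 9 mm off in y), so I discarded it.
- **Grip-block overlap:** comparing the block's outline at several heights was inconclusive, so I did the touch check instead.
- **Press force:** the forces I read while pressing stayed around 5 N, below the quoted 12 to 20 N. They were read between moves, so the peak was not recorded. The final 25 N force stop did trigger.

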